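Load the vial shaker, ratchet its clamp tight and start it

TASK

Stand every loose white-capped vial upright in the channel of the shaker, beside the brown vial already standing there; then swing the ratchet lever back and forth until the clamp is fully tight (the bar has come up to the vials and the brass nut is at its end stop); then push the green start plunger all the way down and let it spring back. Do not start it with a slack clamp, leave the tip box and the amber stock bottle where they are, and put right any vial that gets knocked aside or over.

Things in the scene. Friction and masses are not known exactly. Their poses are not given: they have to be found in the camera images.
- shaker: White shaker plate, fixed, 168 x 188 mm; origin on the table under its middle; its x points to the robot's right, its y away from the robot. Deck at z = 22 mm. Vial channel along y: between a fixed rail (inner face x = +80, 8 thick, top at z = 51) and the clamp bar; end walls (33 high, 6 thick) with inner faces at y = -88 and +88. Ratchet axis at x = -40, y = +45 mm. Highest is the red post, top at z = 98 mm
- channel_mid (a point): point on the deck floor, x = +56, y = 0, z = 22 mm of the shaker: a good line (x = +56 mm) on which to stand vials. Mind the instrument behind: its tray (beyond world x = 0.60 m) and the foot of its mast (beyond x = 0.54, right of y = -0.43 m) overhang the table from z = 0.255 m up, so keep the wrist and a wide gripper body clear of them
- bar (a joint): steel clamp bar, 168 mm long along y, 10 mm thick, a rail from z = 41 to 51 mm of the shaker: slides along +x, 2.34 mm per rad of the nut; its face is at x = 28 mm (shaker frame) at 0 and at 50.2 mm when tight (0.0222 m). It pushes vials that stand in front of it gently to the fixed rail
- nut (a joint): brass clamp nut in the middle of the black ratchet head, with a red mark; rad, grows clockwise seen from above as it tightens; starts at 0 to 0.9, end stop (fully tight) at 9.50. Turned only through the lever, does not turn back, resists with about 0.35 N m
- lever (a joint): black ratchet lever on the nut, red post at its end; rad, swings only from 0 (post nearest the vial channel) to 1.40 (farthest); along -y of the shaker at 0.70, grows clockwise from above. Pushing to 1.40 takes the nut along; back to 0 it slips over the teeth (12, one each 0.52 rad: a full swing gains 1.05; up to 0.5 rad may be idle at first). Stays put; about 5 N at the post turn the nut
- lever_post (a point): middle of the upright red post of the lever, 16 mm thick, standing from z = 46 to 98 mm of the shaker (this point at z = 80 mm), 75 mm from the ratchet axis; it can be gripped from above or pushed
- plunger (a joint): green sprung start plunger, m pressed: 0 up, 0.014 fully down; springs back; 8 N holds it fully down
- plunger_top (a point): top centre of the green plunger, 26 mm across, at x = -53, y = -68, z = 44 mm of the shaker when up; pressed straight down
- vial_a: pale glass vial with white cap, 27 mm across, 60 mm tall with cap, straight body up to 48 mm, standing on the table, smooth (slides easily); origin at the centre of its underside, z up along the vial. May be absent (None from the start)
- vial_b: another vial just like vial_a; may be absent
- vial_c: another vial just like vial_a; may be absent
- vial_brown: brown vial with black cap, same size, loose, already standing in the channel at some place along it; origin at the centre of its underside
- tip_box: blue box with clear lid, 102 x 70 x 57 mm, bystander; origin at the centre of its underside
- stock_bottle: amber bottle with white cap, 52 mm across, 110 mm tall, bystander; origin at the centre of its underside
Things that resemble listed ones, but are neither listed nor needed, are in the scene too. What is shaped like the vial_b but blue, purple or red is not meant.

How it is judged:
By the outcome, as a careful person would: the job done as asked, in the order asked, and still so for the second after the job is handed in, with the robot touching nothing.
Of vial_a, vial_b, vial_c only 2 to 3 are there at a start; the rules pass over those that are not, and their reading is None.
At some moment in a run one of vial_a, vial_b, vial_c may be knocked a few centimetres aside while the robot is not near it.
It also fails if it takes over 208 s, if anything falls off the work surface, if the arm or the gripper's body presses on something with over 40 N, if the wrist force passes 120 N, or if a joint passes its speed limit or range.

ROBOT

A 6-joint arm with a two-finger parallel gripper is mounted at the origin on a cart in front of the work surface, level with it; the furniture and walls round the work are solid. World frame = base frame: x ahead of the robot, y to its left, z up, the work surface at z = 0. Lengths are in m, angles in degrees, forces in N, time in s.
With the tool pointing down it reaches from about 0.35 to 0.85 m from the base axis. Payload 8.1 kg.
Tool frame: the origin (TCP) lies midway between the tips of the shut fingers; the grasp point (between the pads) lies 19 mm behind it; z points along the fingers, y is the line along which they close (so a half turn about z gives the same grasp; the last joint's range is limited). The gripper opens to 93 mm and grips with 3 to 60 N. Pads are 15 mm wide; open, the fingers measure 128 mm over their backs; the gripper's body (75 mm by 188 mm) begins 65 mm behind the grasp point.
Start: joints at [64.836, 7.471, 85.268, -0, 87.261, -4.893], TCP at [0.208, 0.563, 0.219] pointing down, gripper open.
Joint ranges: [-169.43, 169.43], [-51.17, 129.36], [1.28, 143.12], [-76.62, 256.62], [0, 156.53], [-152.29, 152.29]. Speed limits (degrees/s): [136.94, 136.94, 159.86, 180, 180, 180].

INTERFACE

Orientations are given as [roll, pitch, yaw] about the fixed x, y, z axes, in that order (R = Rz(yaw) Ry(pitch) Rx(roll)).
In Python, from workcell import readout, optics, ticket gives the robot as it stands.
- The arm moves only by the shell command python3 -m handwheel 'ROWS' [OPENING] [FORCE]. ROWS is JSON, a list of rows, each a list of 2 entries, a list of its own where there are three numbers: the shift along the tool's x, y, z in cm, then the turn about the tool's z in rad. In form: [[[dx, dy, dz], twist], ...]. A call has 1 to 5 rows; each row shifts and turns the commanded pose from where the row before left it, along the tool's axes as they then stand; what a row does not reach is not made up. A row lasts 1/12 s, in which the tool goes at most 41.7 mm and 7.16 degrees, less where a joint would pass 70% of its speed; a pose out of reach is approached as far as the arm can. A call with a gripper value outside its range is refused whole. OPENING is the finger opening in cm, from 0 to 9.3, set as the call begins (- or left out, the last holds). The fingers move at their own pace and stop on an object; FORCE is the grip in N (left out, the last holds). Time passes only in rows, so rows that do not move let the fingers close. It gives the time, the measured TCP pose, the force, the opening and the grip force at its end, in the units of the state.
- readout.get_obs(): the state, without advancing time (a new reading comes with each control period).
- optics.capture(name): name is "side" or "top" or "wrist"; returns a dict with "frame" (400x640x3 uint8, red, green, blue), "fx", "fy", "cx", "cy" (pixels), "R" (3x3) and "t" (3): a world point X has camera coordinates R X + t; the wrist camera has in their place "mount" (4x4, takes a point from camera to tool coordinates, whose origin is the TCP and whose axes are the flange's). Camera axes: x right, y down, z forward; pixel columns grow to the right and rows downward; lengths in m; the calibration is good to about 2 mm. A picture is of the moment at which its call begins: read the wrist's pose just before it. There is no depth.
- ticket.hand_in(): hands the job in; it is judged then, once.
The state is a dict: "t": time; "q": joint angles; "joint_vel": joint speeds; "joint_efforts": joint torques, N m; "eef_pos": TCP position; "tool_rot": TCP orientation; "force": force on the tool from outside, world axes, zero at the start; "wrist_torque": the same for the moment, N m; "width": finger opening in m; "finger_force": force on a finger pad.
Only numpy, scipy, OpenCV 4.12 (cv2) and the standard library are available. Lean on these libraries where they do the work, as an engineer would, in place of code of your own. Each camera call takes 0.05 s, during which the arm holds its last target. There are 200 camera calls.

## Working session

There is one attempt and no reset: what is moved stays moved. The work goes in short steps, Python scripts to look and compute and a shell command to move; the robot and the scene stay as the last step left them, time stands still between calls to the robot, and variables do not carry over. Pictures are saved under pics/ and viewed, at most 14 in all, crops included, and the job is handed in when it is done.

```bash
mkdir -p pics; cat > h.py <<'E'
import numpy as np, cv2
from workcell import readout, optics
from scipy.spatial.transform import Rotation as Ro
def cap(n,save=None):
    o=readout.get_obs(); c=optics.capture(n); c['obs']=o
    if n=='wrist':
        T=np.eye(4); T[:3,:3]=Ro.from_euler('xyz',o['tool_rot'],degrees=True).as_matrix(); T[:3,3]=o['eef_pos']
        M=np.linalg.inv(T@np.array(c['mount'])); c['R']=M[:3,:3]; c['t']=M[:3,3]
    c['R']=np.array(c['R']); c['t']=np.array(c['t'])
    if save: cv2.imwrite('pics/'+save,c['frame'][:,:,::-1])
    return c
def ray(c,u,v,z):
    d=c['R'].T@np.array([(u-c['cx'])/c['fx'],(v-c['cy'])/c['fy'],1]); o=-c['R'].T@c['t']
    return o+d*(z-o[2])/d[2]
def proj(c,X):
    p=c['R']@np.array(X)+c['t']; return np.array([c['fx']*p[0]/p[2]+c['cx'],c['fy']*p[1]/p[2]+c['cy']])
E
python3 - <<'E'
from h import *
for n in ('top','side','wrist'):
    c=cap(n,n+'1.png'); print(n,c['fx'],c['cx'],c['cy'],-c['R'].T@c['t'],c['R'].round(2).tolist())
o=readout.get_obs(); print(o)
a=[cv2.imread(f'pics/{n}1.png') for n in('top','side')]
E
```

```text
top 483.5753470567032 319.2668981214225 188.29414989678313 [ 0.15319587 -0.3879361   1.12189148] [[-0.11, -0.99, 0.0], [-0.97, 0.11, -0.23], [0.23, -0.03, -0.97]]
side 422.79584289185726 314.6253156953896 201.3162258466257 [-0.16420772 -0.67565937  0.73330236] [[0.42, -0.91, 0.0], [-0.66, -0.31, -0.69], [0.62, 0.29, -0.73]]
wrist 284.7990272880698 322.06153131243525 196.41742005463942 [0.13624575 0.58974578 0.38458612] [[0.35, 0.94, -0.0], [0.9, -0.33, 0.28], [0.26, -0.1, -0.96]]
{'t': 0.15, 'q': array([ 6.48351747e+01,  7.50458829e+00,  8.53136758e+01, -1.77129090e-03,
        8.72606344e+01, -4.89124769e+00]), 'joint_vel': array([ 0.0201613 , -0.0418335 , -0.24083986,  0.01399781,  0.04033599,
        0.0421012 ]), 'joint_efforts': array([ 1.12342757e-03, -5.60472214e+01, -4.92338920e+01,  7.69493985e-02,
        3.04907025e-02, -9.24253868e-06]), 'eef_pos': array([0.20769386, 0.56245597, 0.21784664]), 'tool_rot': array([-1.79921238e+02, -4.96455379e-03,  1.59726505e+02]), 'force': array([-0.04196917,  0.44498143,  0.79835023]), 'wrist_torque': array([-0.05282893, -0.03255129,  0.03454267]), 'finger_force': 0.0, 'width': 0.09298526733798744}
```

View pics/top1.png

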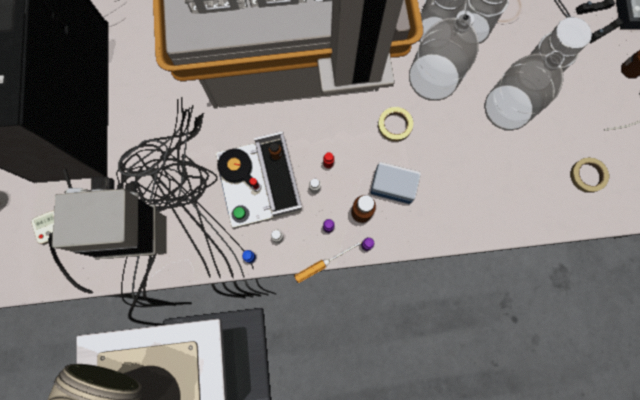

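View pics/side1.png

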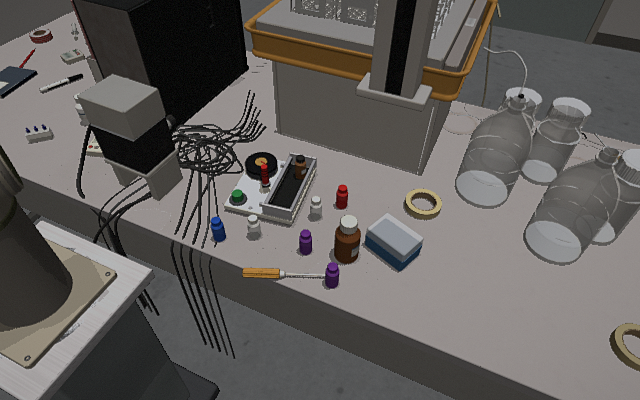

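The top view shows white vials at about (277,236) and (314,185), the brown vial in the channel at (276,150), the plunger at (240,212), the red post at (254,183) and the ratchet at (234,164). I see only two loose white-capped vials.

```bash
cat >> h.py <<'E'
def blobs(c,kind,box=None,amin=20):
    f=c['frame']; h=cv2.cvtColor(f,cv2.COLOR_RGB2HSV); H,S,V=[h[:,:,i].astype(int) for i in range(3)]
    m={'green':(H>50)&(H<85)&(S>120)&(V>60),'red':((H<6)|(H>174))&(S>170)&(V>90),'white':(S<20)&(V>205),'brass':(H>10)&(H<22)&(S>130)&(V>150)}[kind].astype(np.uint8)
    if box: k=np.zeros_like(m); k[box[1]:box[3],box[0]:box[2]]=1; m*=k
    n,l,s,ce=cv2.connectedComponentsWithStats(m)
    return [(ce[i].round(1).tolist(),int(s[i,4]),s[i,2:4].tolist()) for i in range(1,n) if s[i,4]>=amin]
E
python3 - <<'E'
from h import *
for n,b in(('top',(210,130,340,260)),('side',(210,140,370,260))):
    c=cap(n)
    for k,z in(('green',.044),('red',.098),('white',.06),('brass',.06)):
        for x in blobs(c,k,b,8): print(n,k,x,ray(c,*x[0],z).round(4))
    if n=='top':
        cv2.imwrite('pics/topz.png',cv2.resize(c['frame'][125:245,205:345,::-1],None,fx=5,fy=5,interpolation=cv2.INTER_CUBIC))
E
```

```text
top green ([238.9, 212.4], 100, [11, 12]) [ 0.3756 -0.23    0.044 ]
top red ([328.2, 158.3], 84, [9, 11]) [ 0.4636 -0.443   0.098 ]
top red ([252.3, 181.1], 40, [8, 7]) [ 0.4305 -0.2721  0.098 ]
top white ([267.5, 135.0], 28, [28, 7]) [ 0.547  -0.3117  0.06  ]
top white ([247.8, 193.1], 1448, [50, 82]) [ 0.4141 -0.2555  0.06  ]
top white ([217.8, 153.1], 23, [8, 8]) [ 0.516  -0.1943  0.06  ]
top white ([314.2, 181.9], 46, [8, 7]) [ 0.4232 -0.407   0.06  ]
top white ([291.0, 208.1], 19, [19, 5]) [ 0.3689 -0.3488  0.06  ]
top white ([276.5, 211.6], 8, [8, 2]) [ 0.3647 -0.3158  0.06  ]
top white ([275.5, 233.6], 50, [8, 8]) [ 0.3157 -0.3091  0.06  ]
top brass ([233.4, 163.6], 111, [12, 12]) [ 0.4869 -0.2282  0.06  ]
side green ([236.5, 193.0], 61, [10, 7]) [ 0.3765 -0.2297  0.044 ]
side red ([263.5, 166.0], 27, [6, 7]) [ 0.4325 -0.2736  0.098 ]
side red ([342.4, 187.5], 41, [8, 6]) [ 0.4447 -0.4602  0.098 ]
side red ([341.8, 193.9], 39, [11, 6]) [ 0.4264 -0.4663  0.098 ]
side brass ([260.1, 160.8], 53, [12, 7]) [ 0.481  -0.2328  0.06  ]
```

View pics/topz.png

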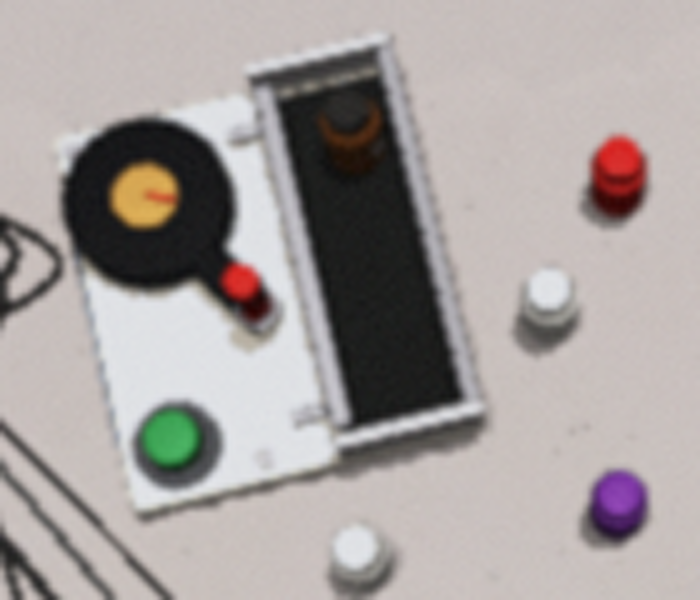

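The zoomed view shows the shaker turned by about 8°, with the brown vial near the far end of the channel. Next I'll measure the obstacles on the way (grey box on the left) and the vials.

```bash
cat >> h.py <<'E'
O=np.array([.450,-.273]); th=np.radians(-82.2)
ex=np.array([np.cos(th),np.sin(th)]); ey=np.array([-ex[1],ex[0]])
def S(x,y): return O+(x*ex+y*ey)/1000
def L(p): d=np.array(p[:2])-O; return np.array([d@ex,d@ey])*1000
def tri(a,pa,b,pb):
    A=[];B=[]
    for c,p in((a,pa),(b,pb)):
        d=c['R'].T@np.array([(p[0]-c['cx'])/c['fx'],(p[1]-c['cy'])/c['fy'],1]); d/=np.linalg.norm(d); o=-c['R'].T@c['t']
        P=np.eye(3)-np.outer(d,d); A.append(P); B.append(P@o)
    X=np.linalg.solve(sum(A),sum(B)); return X.round(4),float(abs(proj(a,X)-pa).max().round(1))
E
python3 - <<'E'
from h import *
t=cap('top');s=cap('side')
for a,b in(((125,247),(120,110)),((62,193),(127,75)),((55,250),(80,88)),((137,190),(165,92)),((274,145.5),(300,159)),((314.5,183),(316,200)),((276.3,235),(252.5,218)),((108,0),(247,68)),((108,180),(102,70))):
    print(a,tri(t,a,s,b))
print('brown',L(ray(t,275,147,.082)),'vials',ray(t,314.5,183,.06),ray(t,276.3,235,.06),ray(s,316,200,.06),ray(s,252.5,218,.06))
for x,y in((80,88),(80,-88),(56,0),(-53,-68)): print(x,y,S(x,y).round(4),proj(t,[*S(x,y),.044]).round(1))
E
```

```text
(125, 247) (array([ 0.29  , -0.0609,  0.2724]), 0.4)
(62, 193) (array([0.4124, 0.0532, 0.2528]), 4.2)
(55, 250) (array([0.3001, 0.0516, 0.2838]), 2.7)
(137, 190) (array([ 0.3947, -0.0782,  0.2566]), 0.1)
(274, 145.5) (array([ 0.5146, -0.3246,  0.0736]), 0.2)
(314.5, 183) (array([ 0.4216, -0.4081,  0.0576]), 0.3)
(276.3, 235) (array([ 0.3125, -0.3114,  0.063 ]), 0.3)
(108, 0) (array([ 0.9951,  0.1034, -0.0276]), 5.8)
(108, 180) (array([ 0.3654, -0.0263,  0.3199]), 21.4)
brown [62.02507799 50.42688146] vials [ 0.42056067 -0.4074071   0.06      ] [ 0.31239547 -0.31058256  0.06      ] [ 0.4200955  -0.40965163  0.06      ] [ 0.31515914 -0.31042839  0.06      ]
80 88 [ 0.548  -0.3403] [280.3 135.6]
80 -88 [ 0.3737 -0.3642] [297.9 206.7]
56 0 [ 0.4576 -0.3285] [278.8 173. ]
-53 -68 [ 0.3754 -0.2297] [238.8 212.5]
```

```bash
python3 -c "
from h import *
t=cap('top');s=cap('side');print(tri(t,(108,180),s,(147,130)),ray(t,108,180,0),ray(s,147,130,0))"
python3 -m handwheel '[[[0,0,-3.6],-0.07],[[0,0,-3.6],-0.07],[[0,0,-3.6],-0.07],[[0,0,-3.6],-0.07],[[0,0,-3.6],-0.07]]' 9.3 10
```

```text
(array([0.4611, 0.064 , 0.0747]), 6.9) [0.49867306 0.08231825 0.        ] [0.51640092 0.16286902 0.        ]
t: 0.87
eef_pos: [0.2077, 0.5625, 0.4005]
tool_rot: [180.0, 0.0, 180.0]
force: [0.6, 1.0, -0.2]
width: 0.0932
finger_force: 0.0
```

```bash
python3 -m handwheel '[[[-1.5,-3.1,0],0],[[-1.5,-3.1,0],0],[[-1.5,-3.1,0],0],[[-1.5,-3.1,0],0],[[-1.5,-3.1,0],0]]'
python3 -m handwheel '[[[-1.5,-3.1,0],0],[[-1.5,-3.1,0],0],[[-1.5,-3.1,0],0],[[-1.5,-3.1,0],0],[[-1.5,-3.1,0],0]]'
```

```text
t: 1.28
eef_pos: [0.2826, 0.4062, 0.3987]
tool_rot: [180.0, 0.0, 179.8]
force: [0.2, -0.5, 1.0]
width: 0.093
finger_force: 0.0
t: 1.7
eef_pos: [0.357, 0.2508, 0.3989]
tool_rot: [180.0, 0.0, 179.8]
force: [-0.8, 0.4, 0.4]
width: 0.093
finger_force: 0.0
```

```bash
python3 -m handwheel '[[[0,-4,0],0],[[0,-4,0],0],[[0,-4,0],0],[[0,-4,0],0],[[0,-4,0],0]]'
python3 -m handwheel '[[[0,-4,0],0],[[0,-4,0],0],[[0,-4,0],0],[[0,-4,0],0],[[0,-4,0],0]]'
```

```text
t: 2.12
eef_pos: [0.3553, 0.0506, 0.3989]
tool_rot: [-180.0, 0.1, 179.8]
force: [0.2, -0.1, 0.0]
width: 0.093
finger_force: 0.0
t: 2.53
eef_pos: [0.3545, -0.1497, 0.3991]
tool_rot: [-180.0, 0.1, 179.8]
force: [0.2, 0.2, -0.6]
width: 0.0932
finger_force: 0.0
```

```bash
python3 -m handwheel '[[[0,-3.6,0],0],[[0,-3.6,0],0],[[0,-3.6,0],0],[[0,-3.6,0],0],[[0,-3.6,0],0]]' 5.5 10
python3 -m handwheel '[[[0,0,1.5],0.12],[[0,0,1.5],0.12],[[0,0,1.5],0.12],[[0,0,1.5],0.12],[[0,0,1.5],0.12]]'
python3 -m handwheel '[[[0,0,1.5],0.12],[[0,0,1.5],0.12],[[0,0,1.5],0.12],[[0,0,1.5],0.12],[[0,0,1.5],0.12]]'
python3 -m handwheel '[[[0,0,1.5],0.12],[[0,0,1.5],0.11],[[0,0,0],0]]'
python3 -c "
from h import *
c=cap('wrist','w2.png');print(blobs(c,'white',None,40),readout.get_obs()['q'].round(1))"
```

```text
t: 2.95
eef_pos: [0.354, -0.3297, 0.3988]
tool_rot: [-180.0, 0.0, 179.8]
force: [0.3, 0.6, 0.8]
width: 0.0641
finger_force: 0.0
t: 3.37
eef_pos: [0.3544, -0.3279, 0.3229]
tool_rot: [-180.0, 0.0, 145.0]
force: [-0.0, 0.9, 0.3]
width: 0.055
finger_force: 0.0
t: 3.78
eef_pos: [0.3544, -0.3277, 0.248]
tool_rot: [180.0, 0.0, 110.7]
force: [-0.3, 0.0, -0.3]
width: 0.0551
finger_force: 0.0
t: 4.03
eef_pos: [0.3533, -0.3264, 0.2153]
tool_rot: [-179.8, -0.2, 97.5]
force: [-0.3, 0.5, -0.2]
width: 0.0549
finger_force: 0.0
[([121.9, 2.4], 297, [67, 9]), ([250.7, 3.9], 125, [18, 12]), ([315.9, 8.4], 1014, [76, 21]), ([377.8, 4.7], 263, [44, 12]), ([525.3, 2.8], 97, [17, 9]), ([547.6, 6.9], 104, [12, 15]), ([612.0, 5.2], 132, [51, 9]), ([473.0, 16.6], 467, [34, 28]), ([446.6, 16.5], 369, [25, 24]), ([480.3, 121.5], 31535, [317, 256]), ([603.6, 19.3], 465, [73, 18]), ([260.2, 19.7], 204, [23, 15]), ([350.3, 40.6], 844, [87, 54]), ([331.8, 32.8], 730, [68, 36]), ([303.9, 28.3], 134, [26, 13]), ([276.5, 38.0], 113, [15, 17]), ([626.4, 33.7], 116, [36, 9]), ([455.9, 40.3], 73, [17, 8]), ([441.2, 53.3], 301, [26, 24]), ([288.2, 56.5], 80, [12, 12]), ([435.6, 150.1], 595, [49, 19]), ([307.0, 247.4], 4139, [143, 127]), ([430.5, 167.4], 494, [97, 6]), ([314.1, 170.2], 51, [23, 4]), ([282.3, 192.3], 98, [7, 20]), ([335.0, 204.1], 92, [3, 31]), ([426.9, 209.8], 55, [45, 2]), ([440.3, 215.5], 217, [78, 4]), ([235.9, 241.0], 393, [17, 40]), ([276.8, 336.3], 1499, [70, 33]), ([380.6, 332.9], 758, [39, 33]), ([340.2, 344.4], 222, [36, 12])] [-48.8 -10.9 103.5   0.   87.7 -56.8]
```

View pics/w2.png

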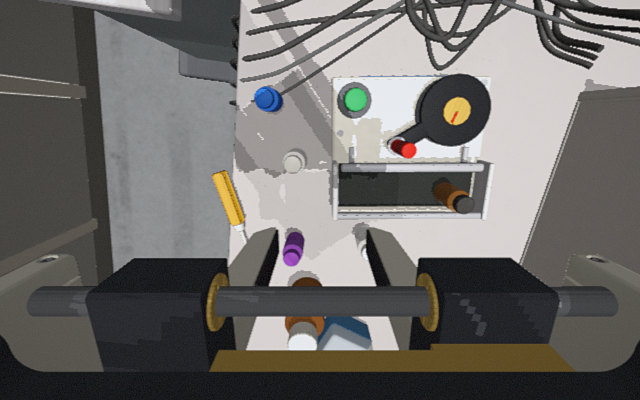

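Wrist view: one vial's cap is at about (293,161), the other is partly hidden by a finger at (363,240). Also visible are the plunger (356,98), nut (457,111), post top (408,150) and brown cap (464,204).

```bash
python3 - <<'E'
from h import *
c=cap('wrist')
for n,p,z in(('v1',(293,161),.058),('v2',(363,243),.05),('plunger',(355,97),.044),('nut',(457,111),.052),('post',(408,150.5),.098),('brown',(464,204),.082),('railtopNear',(334,209),.051),('railfar',(487,209),.051)):
    X=ray(c,*p,z); print(n,X.round(4),L(X).round(1))
o=c['obs'];print(o['eef_pos'],o['tool_rot'])
E
```

```text
v1 [ 0.3172 -0.3054  0.058 ] [  14.1 -135.9]
v2 [ 0.4169 -0.3992  0.05  ] [120.5 -50. ]
plunger [ 0.3775 -0.226   0.044 ] [-56.4 -65.4]
nut [ 0.492  -0.2255  0.052 ] [-41.4  48.1]
post [ 0.4331 -0.2725  0.098 ] [ -2.8 -16.7]
brown [ 0.5127 -0.323   0.082 ] [58.  55.3]
railtopNear [ 0.3732 -0.3587  0.051 ] [ 74.5 -87.7]
railfar [ 0.5598 -0.3327  0.051 ] [ 74.1 100.6]
[ 0.35372079 -0.32684205  0.21712919] [-1.79898743e+02 -1.54885686e-01  9.79517464e+01]
```

```bash
python3 -m handwheel '[[[0.5,-0.75,2.3],0],[[0.5,-0.75,2.3],0],[[0.5,-0.75,2.3],0],[[0.5,-0.75,2.3],0],[[0.4,-0.75,2.3],0]]' 4.2 10
python3 -m handwheel '[[[0,0,0],0]]'
python3 -c "
from h import *
c=cap('wrist','w3.png');o=c['obs'];print(o['eef_pos'],o['tool_rot'],proj(c,[.315,-.308,.06]))"
```

```text
t: 4.55
eef_pos: [0.3145, -0.3098, 0.1045]
tool_rot: [179.9, 0.1, 98.1]
force: [0.6, -0.6, 0.7]
width: 0.0422
finger_force: 0.0
t: 4.63
eef_pos: [0.3117, -0.3068, 0.1004]
tool_rot: [-179.8, -0.3, 98.0]
force: [-0.7, 0.6, -0.1]
width: 0.042
finger_force: 0.0
[ 0.31169646 -0.30683808  0.10035854] [-179.81625767   -0.28128952   98.03609345] [325.64392459 220.41593833]
```

View pics/w3.png

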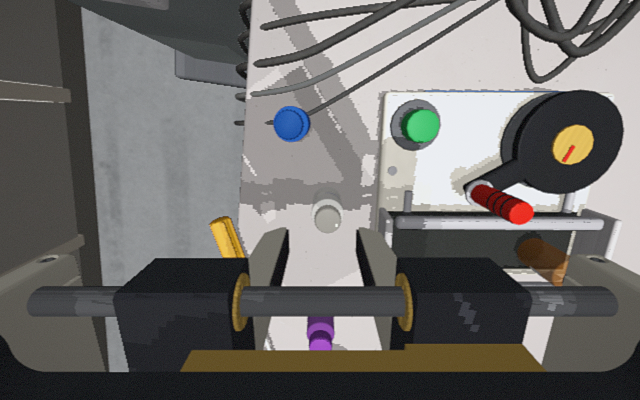

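Vial cap is at (327,222), within 2 px of the prediction, and the fingers straddle it clear of the shaker.

```bash
python3 -m handwheel '[[[-0.2,0.1,2],0],[[0,0,2],0],[[0,0,2],0],[[0,0,1.8],0],[[0,0,0],0]]'
python3 -m handwheel '[[[0,0,0],0],[[0,0,0],0],[[0,0,0],0],[[0,0,0],0]]' 1.5 12
python3 -m handwheel '[[[0,0,-2],0],[[0,0,-3],0],[[0,0,-3],0],[[0,0,-2],0],[[0,0,0],0]]'
```

```text
t: 5.1
eef_pos: [0.3153, -0.3106, 0.0249]
tool_rot: [-179.9, -0.1, 98.0]
force: [0.4, 1.1, -0.5]
width: 0.0418
finger_force: 0.0
t: 5.43
eef_pos: [0.3167, -0.3125, 0.028]
tool_rot: [179.9, 0.2, 97.9]
force: [-0.3, 1.0, 6.9]
width: 0.0262
finger_force: 12.0
t: 5.85
eef_pos: [0.3177, -0.3138, 0.1318]
tool_rot: [179.7, 0.5, 97.9]
force: [-0.1, -0.6, -0.1]
width: 0.0263
finger_force: 12.0
```

```bash
python3 -m handwheel '[[[-1.2,0,0],0],[[-1.2,2,0],0],[[-1.1,3,0],0],[[0,3,0],0],[[0,0.9,0],0]]'
python3 -m handwheel '[[[0,0,0],0],[[0,0,0],0]]'
python3 - <<'E'
from h import *
P=[]
for i in range(3):
    c=cap('side'); P.append(c['obs']['eef_pos'])
print(np.mean(P,0),np.std(P,0),L(np.mean(P,0)))
cv2.imwrite('pics/s4.png',cv2.resize(c['frame'][80:260,200:380,::-1],None,fx=3.3,fy=3.3))
p=np.mean(P,0)
for dz in(-.028,-.025,.032): print(((proj(c,[p[0],p[1],p[2]+dz])-[200,80])*3.3).round())
E
```

```text
t: 6.27
eef_pos: [0.4111, -0.3332, 0.1255]
tool_rot: [179.9, 0.0, 97.9]
force: [-0.6, 0.4, -0.4]
width: 0.0262
finger_force: 12.0
t: 6.43
eef_pos: [0.4077, -0.3329, 0.125]
tool_rot: [-179.9, -0.1, 97.9]
force: [0.1, -0.0, -0.4]
width: 0.0261
finger_force: 12.0
[ 0.40734195 -0.33308249  0.12512519] [2.78556704e-04 1.31655431e-04 9.14774277e-05] [ 53.73723169 -50.41749567]
[269. 334.]
[269. 330.]
[264. 265.]
```

View pics/s4.png

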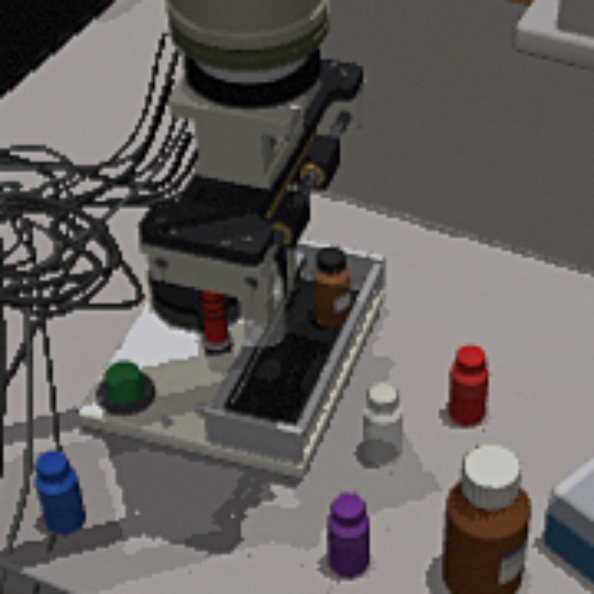

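Side view: the vial is held upright with its base near (268,338) in the crop, over the channel; the other vial stands at (383,425).

```bash
python3 -m handwheel '[[[-0.2,0.2,2],0],[[0,0,2],0],[[0,0,2],0],[[0,0,0.9],0],[[0,0,0],0]]'
python3 -m handwheel '[[[0,0,0.2],0],[[0,0,0.2],0],[[0,0,0],0]]'
```

```text
t: 7.0
eef_pos: [0.4083, -0.3339, 0.0542]
tool_rot: [-179.8, -0.2, 97.8]
force: [-0.4, 0.5, -0.2]
width: 0.0262
finger_force: 12.0
t: 7.25
eef_pos: [0.411, -0.3358, 0.0537]
tool_rot: [179.9, 0.1, 97.8]
force: [-0.7, -0.2, -0.3]
width: 0.0265
finger_force: 12.0
```

```bash
python3 -m handwheel '[[[0,0,0.15],0],[[0,0,0],0]]'
python3 -m handwheel '[[[0,0,0.15],0],[[0,0,0],0]]'
python3 -m handwheel '[[[0,0,0.15],0],[[0,0,0],0]]'
```

```text
t: 7.42
eef_pos: [0.4109, -0.3355, 0.0517]
tool_rot: [180.0, 0.1, 97.9]
force: [-0.1, 0.6, -0.6]
width: 0.0258
finger_force: 12.0
t: 7.58
eef_pos: [0.4108, -0.3354, 0.05]
tool_rot: [180.0, 0.0, 97.9]
force: [0.8, -0.6, -0.0]
width: 0.0265
finger_force: 12.0
t: 7.75
eef_pos: [0.411, -0.3357, 0.0491]
tool_rot: [180.0, 0.1, 97.9]
force: [-1.5, 0.6, 5.8]
width: 0.0257
finger_force: 12.0
```

Contact with the deck at TCP z≈0.049. Release and rise.

```bash
python3 -m handwheel '[[[0,0,0],0],[[0,0,0],0],[[0,0,0],0]]' 3.6 12
python3 -m handwheel '[[[0,0,-1],0],[[0,0,-2],0],[[0,0,-3],0],[[0,0,-3],0],[[0,0,-2],0]]'
python3 -m handwheel '[[[-2,0,0],0],[[-2,0,0],0],[[0,0,0],0]]' 4.8
python3 - <<'E'
from h import *
P=readout.get_obs(); c=cap('wrist','w5.png'); print(P['eef_pos'],P['tool_rot'],proj(c,[.420,-.407,.06]),proj(c,[.4108,-.3355,.082]))
E
```

```text
t: 8.0
eef_pos: [0.4104, -0.335, 0.0479]
tool_rot: [-180.0, -0.0, 97.9]
force: [-0.3, 0.1, -0.0]
width: 0.0356
finger_force: 0.0
t: 8.42
eef_pos: [0.4112, -0.3357, 0.1618]
tool_rot: [179.9, 0.1, 97.9]
force: [0.5, -0.3, 0.1]
width: 0.0361
finger_force: 0.0
t: 8.67
eef_pos: [0.4164, -0.3776, 0.1599]
tool_rot: [179.9, 0.2, 97.8]
force: [0.4, 0.0, -0.1]
width: 0.0468
finger_force: 0.0
[ 0.41640685 -0.37762754  0.15985029] [179.93195734   0.18116951  97.7924915 ] [321.05875175 224.86572791] [321.52818359 156.21052348]
```

View pics/w5.png

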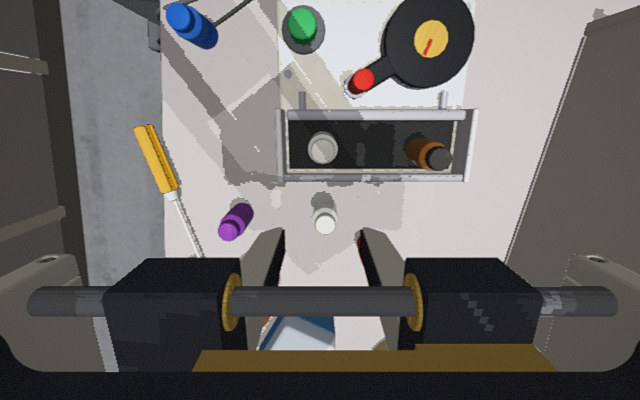

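The placed vial stands upright at (321,150); the second vial's cap is at (325,222), close to the prediction (321,225).

```bash
python3 -m handwheel '[[[-1.5,0,2],0],[[-1.5,0.1,3],0],[[0,0,3],0],[[0,0,3],0],[[0,0,2.5],0]]' 4.4 12
python3 -m handwheel '[[[0,0,0],0],[[0,0,0],0]]'
python3 -m handwheel '[[[0,0,0],0],[[0,0,0],0],[[0,0,0],0],[[0,0,0],0]]' 1.5 12
python3 -m handwheel '[[[0,0,-2],0],[[0,0,-3],0],[[0,0,-3],0],[[0,0,-3],0],[[0,0,0],0]]'
```

```text
t: 9.13
eef_pos: [0.4202, -0.4029, 0.0209]
tool_rot: [-179.9, -0.1, 97.8]
force: [0.4, 0.8, -0.1]
width: 0.044
finger_force: 0.0
t: 9.3
eef_pos: [0.4199, -0.4024, 0.0218]
tool_rot: [-179.9, -0.2, 97.9]
force: [1.4, 0.4, 0.0]
width: 0.0441
finger_force: 0.0
t: 9.63
eef_pos: [0.4223, -0.4056, 0.0255]
tool_rot: [179.9, 0.2, 97.9]
force: [-0.2, 0.4, 6.7]
width: 0.026
finger_force: 12.0
t: 10.05
eef_pos: [0.4241, -0.4077, 0.1417]
tool_rot: [179.6, 0.6, 97.8]
force: [0.7, -0.9, 1.3]
width: 0.0262
finger_force: 12.0
```

```bash
python3 -m handwheel '[[[1.4,0.9,0],0],[[1.5,1,0],0],[[1.5,1,0],0],[[1.4,0.9,0],0],[[1.4,0.9,0],0]]'
python3 -m handwheel '[[[0,0,0],0],[[0,0,0],0]]'
python3 - <<'E'
from h import *
P=[cap('wrist')['obs']['eef_pos'] for i in range(2)]
c=cap('wrist','w6.png');p=np.mean(P,0);print(p,L(p))
E
```

```text
t: 10.47
eef_pos: [0.4582, -0.3259, 0.1335]
tool_rot: [180.0, 0.0, 97.8]
force: [0.9, 0.6, 0.3]
width: 0.0263
finger_force: 12.0
t: 10.63
eef_pos: [0.4582, -0.3262, 0.1335]
tool_rot: [180.0, 0.0, 97.9]
force: [-0.4, -0.8, -0.4]
width: 0.0266
finger_force: 12.0
[ 0.45801788 -0.32651397  0.13346203] [54.10700629  0.68101816]
```

View pics/w6.png

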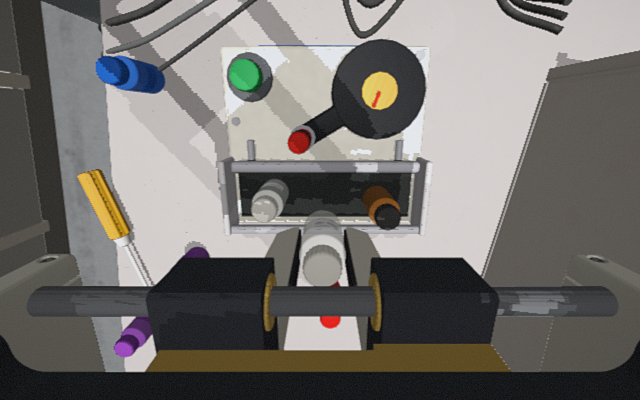

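The held vial is upright at (322,265); the standing vial cap is at (266,207) and the brown cap at (388,215).

```bash
python3 - <<'E'
from h import *
c=cap('wrist')
for p,z in (((264,208),.082),((388,216),.082),((322,265),.165),((378,90),.052),((245,73),.044)): print(L(ray(c,*p,z)).round(1))
E
```

```text
[ 50.1 -46.2]
[57.1 54.2]
[54.4  0.5]
[-41.5  46.4]
[-55.5 -63.5]
```

```bash
python3 -m handwheel '[[[-0.1,0.3,2],0],[[0,0,2],0],[[0,0,2],0],[[0,0,2],0],[[0,0,0],0]]'
python3 -m handwheel '[[[0,0,0.2],0],[[0,0,0],0]]'
python3 -m handwheel '[[[0,0,0.15],0],[[0,0,0],0]]'
python3 -m handwheel '[[[0,0,0.15],0],[[0,0,0],0]]'
```

```text
t: 11.25
eef_pos: [0.4579, -0.3257, 0.0485]
tool_rot: [-179.7, -0.3, 97.8]
force: [-0.7, -0.4, -0.5]
width: 0.0262
finger_force: 12.0
t: 11.42
eef_pos: [0.4611, -0.3279, 0.0519]
tool_rot: [180.0, 0.0, 97.8]
force: [-0.1, -1.2, 0.2]
width: 0.0264
finger_force: 12.0
t: 11.58
eef_pos: [0.4617, -0.328, 0.051]
tool_rot: [179.9, 0.1, 97.8]
force: [0.3, -0.5, 0.0]
width: 0.0262
finger_force: 12.0
t: 11.75
eef_pos: [0.4612, -0.3274, 0.0487]
tool_rot: [180.0, 0.0, 97.9]
force: [0.7, 0.3, -0.4]
width: 0.0266
finger_force: 12.0
```

```bash
python3 -m handwheel '[[[0,0,0.15],0],[[0,0,0],0]]'
python3 -m handwheel '[[[0,0,0.1],0],[[0,0,0],0]]'
```

```text
t: 11.92
eef_pos: [0.4613, -0.3275, 0.0472]
tool_rot: [180.0, 0.0, 97.9]
force: [0.6, 0.6, 2.4]
width: 0.0263
finger_force: 12.0
t: 12.08
eef_pos: [0.4615, -0.3277, 0.0467]
tool_rot: [179.9, 0.1, 97.9]
force: [-1.7, 0.9, 5.8]
width: 0.0263
finger_force: 12.0
```

```bash
python3 -m handwheel '[[[0,0,0],0],[[0,0,0],0],[[0,0,0],0]]' 3.3 12
python3 -m handwheel '[[[0,0,-1],0],[[0,0,-2],0],[[0,0,-3],0],[[0,0,-3],0],[[0,0,-2],0]]'
python3 -m handwheel '[[[0,-1,0],0.116],[[0,-1,0],0.116],[[0,-1,0],0.116],[[0,-1,0],0.116],[[0,0,0],0.116]]' 2.2
python3 -m handwheel '[[[0,0,0],0.116],[[0,0,0],0.116],[[0,0,0],0.116],[[0,0,0],0.112],[[0,0,0],0]]'
python3 - <<'E'
from h import *
c=cap('wrist'); c=cap('wrist','w7.png'); print(c['obs']['eef_pos'],c['obs']['tool_rot']); print(blobs(c,'red'),blobs(c,'brass'))
for x in blobs(c,'red'):  print(L(ray(c,*x[0],.098)))
a=.17
for z in(.046,.098): print(proj(c,[*S(-40+75*np.sin(.7-a),45-75*np.cos(.7-a)),z]))
E
```

```text
t: 12.33
eef_pos: [0.4607, -0.327, 0.0454]
tool_rot: [-180.0, -0.0, 97.9]
force: [-0.0, 0.2, -0.9]
width: 0.0329
finger_force: 0.0
t: 12.75
eef_pos: [0.4616, -0.3277, 0.1594]
tool_rot: [179.9, 0.1, 97.9]
force: [0.1, -0.7, 0.4]
width: 0.0329
finger_force: 0.0
t: 13.17
eef_pos: [0.42, -0.3255, 0.1562]
tool_rot: [-180.0, 0.0, 64.3]
force: [0.4, -0.1, 0.1]
width: 0.0218
finger_force: 0.0
t: 13.58
eef_pos: [0.4213, -0.3258, 0.1563]
tool_rot: [180.0, -0.0, 38.0]
force: [0.2, -0.3, 0.1]
width: 0.0223
finger_force: 0.0
[ 0.4212843  -0.32574235  0.1561831 ] [ 1.79979983e+02 -1.96900963e-03  3.83619863e+01]
[([287.7, 73.6], 27, [10, 12]), ([279.2, 159.1], 283, [19, 19]), ([445.2, 214.4], 821, [41, 36])] []
[-27.29231228  43.10103728]
[ -3.05395187 -15.40171083]
[138.65621081  14.16087997]
[285.66275098 155.42214041]
[277.71982626 164.36700445]
```

View pics/w7.png

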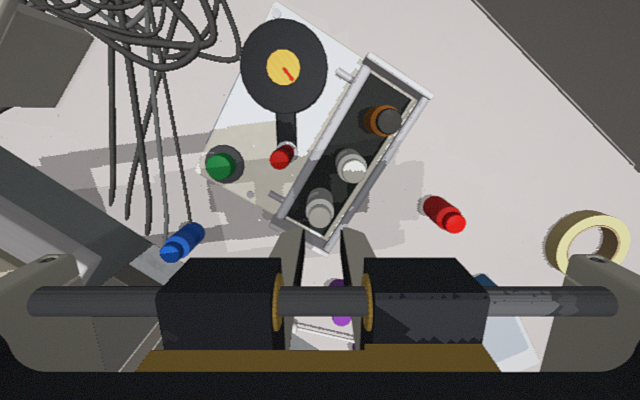

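All three vials stand in the channel: brown at (386,120), white at (352,163) and (319,210). The post is at (281,158) with the lever aligned to tool x. I'll move over the post and straddle it.

```bash
python3 -m handwheel '[[[1.3,-1.2,0],0],[[1.3,-1.2,0],0],[[1.4,-1.1,0.8],0],[[0,0,1],0],[[0,0,0],0]]' 3.0 12
python3 -m handwheel '[[[0,0,0],0]]'
python3 - <<'E'
from h import *
c=cap('wrist'); c=cap('wrist','w8.png'); print(c['obs']['eef_pos'],c['obs']['tool_rot'])
print(proj(c,[.431,-.274,.098]))
E
```

```text
t: 14.1
eef_pos: [0.4302, -0.2722, 0.1357]
tool_rot: [-179.9, 0.0, 38.5]
force: [-0.3, -0.9, -0.8]
width: 0.0303
finger_force: 0.0
t: 14.18
eef_pos: [0.4304, -0.2734, 0.137]
tool_rot: [-179.9, 0.0, 38.4]
force: [-0.8, -0.4, -0.1]
width: 0.0299
finger_force: 0.0
[ 0.43072248 -0.27391197  0.13759324] [-1.79979822e+02  2.41486808e-02  3.83354356e+01]
[322.55004544 218.70948451]
```

View pics/w8.png

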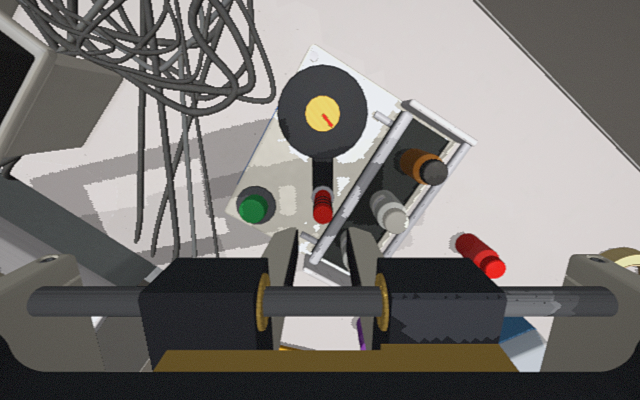

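The post top at (322,215) is on the fingers' centre line, as predicted. Descending.

```bash
python3 -m handwheel '[[[0.1,0,2],0],[[0,0,2],0],[[0,0,2],0],[[0,0,0.6],0],[[0,0,0],0]]'
python3 -m handwheel '[[[0,0,0],0],[[0,0,0],0]]' 2.0 12
python3 -m handwheel '[[[0.05,-0.87,0],0.116],[[0.05,-0.87,0],0.116],[[0.05,-0.87,0],0.116],[[0.05,-0.87,0],0.116],[[0.05,-0.87,0],0.116]]'
python3 -m handwheel '[[[0.05,-0.87,0],0.116],[[0.05,-0.87,0],0.116],[[0.05,-0.87,0],0.116],[[0.05,-0.87,0],0.116],[[0,0,0],0]]'
cat >> h.py <<'E'
def lev():
    o=readout.get_obs(); p=o['eef_pos']; N=S(-40,45); d=L(p)-[-40,45]
    c=cap('top'); r=blobs(c,'red',(205,130,300,215),5); print('tcp lever',.7-np.arctan2(d[0],-d[1]),'rad',np.hypot(*d),'z',p[2],'yaw lever',.7-np.radians((o['tool_rot'][2]-7.8+180)%360-180),'F',o['force'].round(1),'t',o['t'])
    return c
E
python3 -c "
from h import *
lev()"
```

```text
t: 14.7
eef_pos: [0.4305, -0.2725, 0.07]
tool_rot: [-179.8, 0.1, 38.2]
force: [-0.7, -0.5, -0.5]
width: 0.0303
finger_force: 0.0
t: 14.87
eef_pos: [0.4326, -0.2738, 0.0732]
tool_rot: [179.9, -0.0, 38.3]
force: [0.2, 0.8, 0.2]
width: 0.0222
finger_force: 0.0
t: 15.28
eef_pos: [0.4167, -0.2346, 0.0737]
tool_rot: [179.8, -0.1, 4.7]
force: [0.4, -5.6, -1.4]
width: 0.0201
finger_force: 2.9
t: 15.7
eef_pos: [0.4217, -0.1989, 0.0734]
tool_rot: [179.9, -0.1, -21.9]
force: [-2.1, -1.6, -0.1]
width: 0.0203
finger_force: 0.6
tcp lever 1.234338546142041 rad 73.20813904821621 z 0.07337786444400937 yaw lever 1.2182831840145032 F [-2.1 -1.6 -0.1] t 15.7
```

```bash
python3 -m handwheel '[[[0.05,-0.87,0],0.116],[[0.05,-0.8,0],0.1],[[0,0,0],0]]'
python3 -m handwheel '[[[0.05,0.87,0],-0.116],[[0.05,0.87,0],-0.116],[[0.05,0.87,0],-0.116],[[0.05,0.87,0],-0.116],[[0.05,0.87,0],-0.116]]'
python3 -m handwheel '[[[0.05,0.87,0],-0.116],[[0.05,0.87,0],-0.116],[[0.05,0.87,0],-0.116],[[0.05,0.87,0],-0.116],[[0.05,0.87,0],-0.116]]'
python3 -c "
from h import *
lev()"
```

```text
t: 16.0
eef_pos: [0.4297, -0.1843, 0.0729]
tool_rot: [180.0, -0.1, -34.0]
force: [-0.7, -1.2, 0.9]
width: 0.0201
finger_force: 0.7
t: 16.42
eef_pos: [0.4163, -0.2258, 0.0724]
tool_rot: [180.0, -0.1, 0.0]
force: [1.6, 0.6, 0.0]
width: 0.0198
finger_force: 0.2
t: 16.83
eef_pos: [0.428, -0.2672, 0.0722]
tool_rot: [180.0, -0.1, 33.3]
force: [0.2, 1.9, -0.4]
width: 0.0201
finger_force: 0.8
tcp lever 0.256978409549514 rad 73.04886375773502 z 0.07219410075874047 yaw lever 0.25575553136600965 F [ 0.2  1.9 -0.4] t 16.8333
```

```bash
python3 -m handwheel '[[[0.05,0.87,0],-0.116],[[0.05,0.87,0],-0.116],[[0.03,0.5,0],-0.06],[[0,0,0],0]]'
python3 -c "
from h import *
lev()"
python3 -m handwheel '[[[0.05,-0.87,0],0.116],[[0.05,-0.87,0],0.116],[[0.05,-0.87,0],0.116],[[0.05,-0.87,0],0.116],[[0.05,-0.87,0],0.116]]' |head -1
python3 -m handwheel '[[[0.05,-0.87,0],0.116],[[0.05,-0.87,0],0.116],[[0.05,-0.87,0],0.116],[[0.05,-0.87,0],0.116],[[0.05,-0.87,0],0.116]]'|grep force
python3 -m handwheel '[[[0.05,-0.87,0],0.116],[[0.05,-0.87,0],0.116],[[0.03,-0.4,0],0.06],[[0,0,0],0]]'
python3 -c "
from h import *
c=lev();cv2.imwrite('pics/t9.png',cv2.resize(c['frame'][125:225,210:310,::-1],None,fx=6,fy=6,interpolation=cv2.INTER_CUBIC))"
```

```text
t: 17.22
eef_pos: [0.4424, -0.2834, 0.0717]
tool_rot: [-179.9, -0.0, 49.6]
force: [-0.2, -0.1, 0.6]
width: 0.02
finger_force: 0.0
tcp lever -0.03950873588996917 rad 73.059673359841 z 0.07170412510894249 yaw lever -0.0291577657771116 F [-0.2 -0.1  0.6] t 17.2167
t: 17.68
force: [-3.5, -5.6, -0.2]
finger_force: 3.0
t: 18.43
eef_pos: [0.4289, -0.1845, 0.072]
tool_rot: [180.0, -0.0, -34.1]
force: [-2.1, -1.7, 0.7]
width: 0.0202
finger_force: 1.0
tcp lever 1.4530804839611817 rad 73.87406837546686 z 0.07197090625620677 yaw lever 1.4314692766960342 F [-2.1 -1.7  0.7] t 18.4333
```

View pics/t9.png

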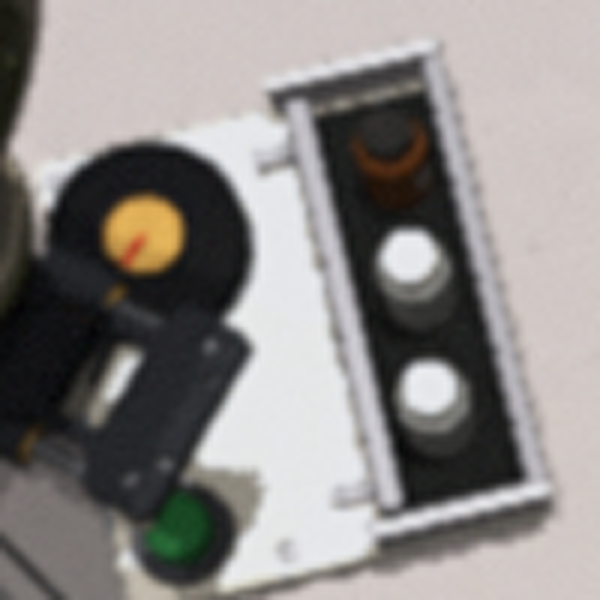

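The top view shows all three vials upright in the channel and the nut's red mark at (132,250), pointing lower-left; it started pointing right, so the nut is at about 2.3 rad. Continue swinging.

```bash

python3 -m handwheel '[[[0.05,0.87,0],-0.116],[[0.05,0.87,0],-0.116],[[0.05,0.87,0],-0.116],[[0.05,0.87,0],-0.116],[[0.05,0.87,0],-0.116]]' |grep -w force
python3 -m handwheel '[[[0.05,0.87,0],-0.116],[[0.05,0.87,0],-0.116],[[0.05,0.87,0],-0.116],[[0.05,0.87,0],-0.116],[[0.05,0.87,0],-0.116]]' |grep -w force
python3 -m handwheel '[[[0.05,0.87,0],-0.116],[[0.05,0.87,0],-0.116],[[0.03,0.5,0],-0.06],[[0,0,0],0]]' |grep -w force
python3 -c "
from h import *
lev()"
python3 -m handwheel '[[[0.05,-0.87,0],0.116],[[0.05,-0.87,0],0.116],[[0.05,-0.87,0],0.116],[[0.05,-0.87,0],0.116],[[0.05,-0.87,0],0.116]]' |grep -w force
python3 -m handwheel '[[[0.05,-0.87,0],0.116],[[0.05,-0.87,0],0.116],[[0.05,-0.87,0],0.116],[[0.05,-0.87,0],0.116],[[0.05,-0.87,0],0.116]]'|grep -w force
python3 -m handwheel '[[[0.05,-0.87,0],0.116],[[0.05,-0.87,0],0.116],[[0.03,-0.4,0],0.06],[[0,0,0],0]]' |grep -w force
cat >> h.py <<'E'
def mark(c):
    b=blobs(c,'brass',(215,145,250,180),5); r=blobs(c,'red',(222,152,246,176),2)
    h=cv2.cvtColor(cv2.resize(c['frame'][150:178,220:248],None,fx=4,fy=4,interpolation=cv2.INTER_CUBIC),cv2.COLOR_RGB2HSV).astype(int)
    m=((h[:,:,0]<9)|(h[:,:,0]>172))&(h[:,:,1]>150)&(h[:,:,2]>80); v,u=np.nonzero(m); g=(h[:,:,0]>10)&(h[:,:,0]<25)&(h[:,:,1]>100)&(h[:,:,2]>120); gv,gu=np.nonzero(g)
    if len(u) and len(gu):
        cx,cy=(gu.min()+gu.max())/2,(gv.min()+gv.max())/2
        print('mark cw from image right',np.arctan2(v.mean()-cy,u.mean()-cx),len(u))
E
python3 -c "
from h import *
mark(lev())"
```

```text
force: [0.1, -0.3, 0.6]
force: [0.4, 0.9, 0.7]
force: [-3.8, 0.9, 1.1]
tcp lever -0.04123560357927547 rad 73.4653348073327 z 0.07136831108351047 yaw lever -0.029844019782550246 F [-3.8  0.9  1.1] t 19.65
force: [1.4, -6.2, -2.5]
force: [-5.1, -5.7, 1.7]
force: [-1.5, -1.1, 0.1]
tcp lever 1.4459164491026744 rad 73.21958975755437 z 0.07176124275066197 yaw lever 1.4304382155865536 F [-1.5 -1.1  0.1] t 20.8667
mark cw from image right -3.1189550119318956 36
```

```bash

python3 -m handwheel '[[[0.05,0.87,0],-0.116],[[0.05,0.87,0],-0.116],[[0.05,0.87,0],-0.116],[[0.05,0.87,0],-0.116],[[0.05,0.87,0],-0.116]]' |grep -w force
python3 -m handwheel '[[[0.05,0.87,0],-0.116],[[0.05,0.87,0],-0.116],[[0.05,0.87,0],-0.116],[[0.05,0.87,0],-0.116],[[0.05,0.87,0],-0.116]]' |grep -w force
python3 -m handwheel '[[[0.05,0.87,0],-0.116],[[0.05,0.87,0],-0.116],[[0.03,0.5,0],-0.06],[[0,0,0],0]]' |grep -w force
python3 -m handwheel '[[[0.05,-0.87,0],0.116],[[0.05,-0.87,0],0.116],[[0.05,-0.87,0],0.116],[[0.05,-0.87,0],0.116],[[0.05,-0.87,0],0.116]]' |grep -w force
python3 -m handwheel '[[[0.05,-0.87,0],0.116],[[0.05,-0.87,0],0.116],[[0.05,-0.87,0],0.116],[[0.05,-0.87,0],0.116],[[0.05,-0.87,0],0.116]]'|grep -w force
python3 -m handwheel '[[[0.05,-0.87,0],0.116],[[0.05,-0.87,0],0.116],[[0.03,-0.4,0],0.06],[[0,0,0],0]]' |grep -w force
python3 -c "
from h import *
mark(lev())"
python3 -m handwheel '[[[0.05,0.87,0],-0.116],[[0.05,0.87,0],-0.116],[[0.05,0.87,0],-0.116],[[0.05,0.87,0],-0.116],[[0.05,0.87,0],-0.116]]' |grep -w force
python3 -m handwheel '[[[0.05,0.87,0],-0.116],[[0.05,0.87,0],-0.116],[[0.05,0.87,0],-0.116],[[0.05,0.87,0],-0.116],[[0.05,0.87,0],-0.116]]' |grep -w force
python3 -m handwheel '[[[0.05,0.87,0],-0.116],[[0.05,0.87,0],-0.116],[[0.03,0.5,0],-0.06],[[0,0,0],0]]' |grep -w force
python3 -m handwheel '[[[0.05,-0.87,0],0.116],[[0.05,-0.87,0],0.116],[[0.05,-0.87,0],0.116],[[0.05,-0.87,0],0.116],[[0.05,-0.87,0],0.116]]' |grep -w force
python3 -m handwheel '[[[0.05,-0.87,0],0.116],[[0.05,-0.87,0],0.116],[[0.05,-0.87,0],0.116],[[0.05,-0.87,0],0.116],[[0.05,-0.87,0],0.116]]'|grep -w force
python3 -m handwheel '[[[0.05,-0.87,0],0.116],[[0.05,-0.87,0],0.116],[[0.03,-0.4,0],0.06],[[0,0,0],0]]' |grep -w force
python3 -c "
from h import *
c=lev();mark(c);cv2.imwrite('pics/t10.png',cv2.resize(c['frame'][125:225,210:310,::-1],None,fx=6,fy=6,interpolation=cv2.INTER_CUBIC))"
```

```text
force: [1.1, -0.5, -0.4]
force: [0.2, 1.9, -0.5]
force: [-6.3, 3.4, 4.1]
force: [-0.1, -5.9, -3.1]
force: [-7.6, -5.2, 2.5]
force: [-3.1, -1.2, 0.2]
tcp lever 1.4383820989596172 rad 72.63636610656233 z 0.07161402025327857 yaw lever 1.428846307412908 F [-3.1 -1.2  0.2] t 23.25
mark cw from image right -2.118204277462648 23
force: [-0.4, 0.2, -0.4]
force: [-0.3, 2.6, 0.7]
force: [-7.7, 6.6, 5.7]
force: [-0.1, -7.0, -3.4]
force: [-5.9, -4.8, 1.9]
force: [-2.4, -0.2, -0.1]
tcp lever 1.4312115779138197 rad 71.95742329652083 z 0.07159255065881077 yaw lever 1.4281357860745874 F [-2.4 -0.2 -0.1] t 25.6333
mark cw from image right -1.0336880727005164 41
```

View pics/t10.png

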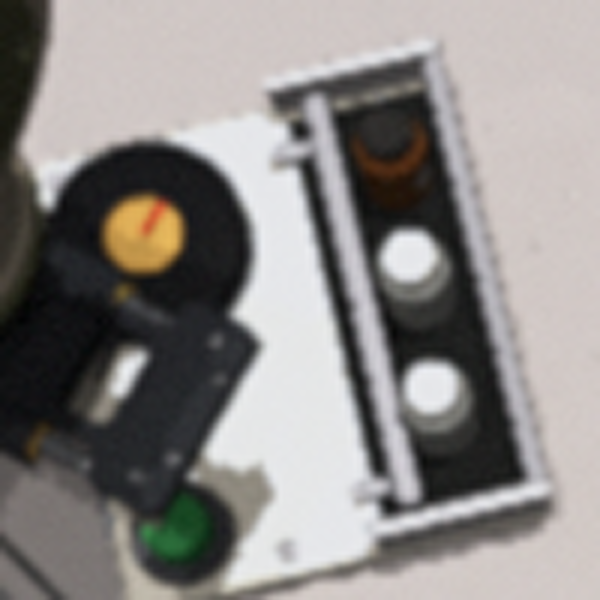

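Same view: the bar has moved well towards the vials, which all stand; the nut mark at (155,217) has gained 1.05 per swing. Three more full swings are safe.

```bash

python3 -m handwheel '[[[-0.05,0.87,0],-0.116],[[0.0,0.87,0],-0.116],[[0.05,0.87,0],-0.116],[[0.05,0.87,0],-0.116],[[0.05,0.87,0],-0.116]]' |grep -w force
python3 -m handwheel '[[[0.05,0.87,0],-0.116],[[0.05,0.87,0],-0.116],[[0.05,0.87,0],-0.116],[[0.05,0.87,0],-0.116],[[0.05,0.87,0],-0.116]]' |grep -w force
python3 -m handwheel '[[[0.05,0.87,0],-0.116],[[0.05,0.87,0],-0.116],[[0.03,0.35,0],-0.06],[[0,0,0],0]]' |grep -w force
python3 -c "
from h import *
lev()"
python3 -m handwheel '[[[0.05,-0.87,0],0.116],[[0.05,-0.87,0],0.116],[[0.05,-0.87,0],0.116],[[0.05,-0.87,0],0.116],[[0.05,-0.87,0],0.116]]' |grep -w force
python3 -m handwheel '[[[0.05,-0.87,0],0.116],[[0.05,-0.87,0],0.116],[[0.05,-0.87,0],0.116],[[0.05,-0.87,0],0.116],[[0.05,-0.87,0],0.116]]'|grep -w force
python3 -m handwheel '[[[0.05,-0.87,0],0.116],[[0.05,-0.87,0],0.116],[[0.03,-0.35,0],0.06],[[0,0,0],0]]' |grep -w force
python3 -c "
from h import *
mark(lev())"
python3 -m handwheel '[[[0.03,0.87,0],-0.116],[[0.05,0.87,0],-0.116],[[0.05,0.87,0],-0.116],[[0.05,0.87,0],-0.116],[[0.05,0.87,0],-0.116]]' |grep -w force
python3 -m handwheel '[[[0.05,0.87,0],-0.116],[[0.05,0.87,0],-0.116],[[0.05,0.87,0],-0.116],[[0.05,0.87,0],-0.116],[[0.05,0.87,0],-0.116]]' |grep -w force
python3 -m handwheel '[[[0.05,0.87,0],-0.116],[[0.05,0.87,0],-0.116],[[0.03,0.35,0],-0.06],[[0,0,0],0]]' |grep -w force
python3 -m handwheel '[[[0.05,-0.87,0],0.116],[[0.05,-0.87,0],0.116],[[0.05,-0.87,0],0.116],[[0.05,-0.87,0],0.116],[[0.05,-0.87,0],0.116]]' |grep -w force
python3 -m handwheel '[[[0.05,-0.87,0],0.116],[[0.05,-0.87,0],0.116],[[0.05,-0.87,0],0.116],[[0.05,-0.87,0],0.116],[[0.05,-0.87,0],0.116]]'|grep -w force
python3 -m handwheel '[[[0.05,-0.87,0],0.116],[[0.05,-0.87,0],0.116],[[0.03,-0.35,0],0.06],[[0,0,0],0]]' |grep -w force
python3 -c "
from h import *
c=lev();mark(c)"
```

```text
force: [-0.1, 0.4, -0.9]
force: [0.5, 2.1, 0.2]
force: [-0.7, -0.5, 0.0]
tcp lever -0.040109233885349926 rad 74.7823463551809 z 0.07154681497453051 yaw lever -0.03110963238888398 F [-0.7 -0.5  0. ] t 26.85
force: [1.3, -4.6, -2.3]
force: [-4.9, -5.0, 2.5]
force: [-2.7, 0.1, 1.0]
tcp lever 1.4205354496834963 rad 74.2536408806141 z 0.07175747649465072 yaw lever 1.4308261842539562 F [-2.7  0.1  1. ] t 28.0667
mark cw from image right -0.06241880999595735 2
force: [-0.1, -0.1, -0.4]
force: [0.2, 2.2, 0.4]
force: [0.7, -0.3, 0.4]
force: [2.5, -5.0, -3.2]
force: [-4.8, -4.7, 1.4]
force: [-2.6, -0.9, 0.9]
tcp lever 1.4114046315064366 rad 75.52639865335817 z 0.07168004846207779 yaw lever 1.4327356616920217 F [-2.6 -0.9  0.9] t 30.45
mark cw from image right 1.0636978224025595 24
```

```bash

python3 -m handwheel '[[[0.05,0.87,0],-0.116],[[0.05,0.87,0],-0.116],[[0.05,0.87,0],-0.116],[[0.05,0.87,0],-0.116],[[0.05,0.87,0],-0.116]]' |grep -w force
python3 -m handwheel '[[[0.05,0.87,0],-0.116],[[0.05,0.87,0],-0.116],[[0.05,0.87,0],-0.116],[[0.05,0.87,0],-0.116],[[0.05,0.87,0],-0.116]]' |grep -w force
python3 -m handwheel '[[[0.05,0.87,0],-0.116],[[0.05,0.87,0],-0.116],[[0.03,0.3,0],-0.06],[[0,0,0],0]]' |grep -w force
python3 -m handwheel '[[[0.05,-0.87,0],0.116],[[0.05,-0.87,0],0.116],[[0.05,-0.87,0],0.116],[[0.05,-0.87,0],0.116],[[0.05,-0.87,0],0.116]]' |grep -w force
python3 -m handwheel '[[[0.05,-0.87,0],0.116],[[0.05,-0.87,0],0.116],[[0.05,-0.87,0],0.116],[[0.05,-0.87,0],0.116],[[0.05,-0.87,0],0.116]]'|grep -w force
python3 -m handwheel '[[[0.05,-0.87,0],0.116],[[0.05,-0.87,0],0.116],[[0.03,-0.45,0],0.06],[[0,0,0],0]]' |grep -w force
python3 -c "
from h import *
c=lev();mark(c)"
python3 -m handwheel '[[[0.07,0.87,0],-0.116],[[0.07,0.87,0],-0.116],[[0.05,0.87,0],-0.116],[[0.05,0.87,0],-0.116],[[0.05,0.87,0],-0.116]]' |grep -w force
python3 -m handwheel '[[[0.05,0.87,0],-0.116],[[0.05,0.87,0],-0.116],[[0.05,0.87,0],-0.116],[[0.05,0.87,0],-0.116],[[0.05,0.87,0],-0.116]]' |grep -w force
python3 -m handwheel '[[[0.05,0.87,0],-0.116],[[0.05,0.87,0],-0.116],[[0.03,0.4,0],-0.06],[[0,0,0],0]]' |grep -w force
python3 -c "
from h import *
c=lev()"
```

```text
force: [-0.2, 0.8, -0.8]
force: [1.1, 0.1, -0.0]
force: [0.3, -0.0, 0.7]
force: [3.8, -3.6, -3.5]
force: [-2.9, -6.3, 1.9]
force: [-2.4, -0.8, -0.1]
tcp lever 1.4177885331333102 rad 76.92036740320133 z 0.07170507984646549 yaw lever 1.432937456565642 F [-2.4 -0.8 -0.1] t 32.8333
mark cw from image right 2.1363623032765764 11
force: [0.3, 0.7, -0.4]
force: [-0.4, -0.0, 0.3]
force: [-0.0, -0.5, -0.0]
tcp lever -0.013828120180497172 rad 76.29371969591433 z 0.07159180578655056 yaw lever -0.02727052338275915 F [-0.  -0.5 -0. ] t 34.05
```

```bash

python3 -m handwheel '[[[0.06,-0.87,0],0.116],[[0.06,-0.87,0],0.116],[[0.06,-0.87,0],0.116],[[0.06,-0.87,0],0.116]]' |grep -w force
python3 -m handwheel '[[[0.06,-0.87,0],0.116]]' |grep -w force
python3 -m handwheel '[[[0.06,-0.87,0],0.116]]' |grep -w force
python3 -m handwheel '[[[0,0,0],0]]' |grep -w force
python3 -c "
from h import *
c=lev();mark(c)"
```

```text
force: [3.7, -5.5, -3.9]
force: [4.0, -5.8, -3.3]
force: [3.0, -5.0, -2.6]
force: [-0.5, -0.9, -0.7]
tcp lever 0.6907790993961398 rad 76.25395879896766 z 0.07181280780315864 yaw lever 0.6798821457784215 F [-0.5 -0.9 -0.7] t 34.6833
```

```bash

for i in 1; do python3 -m handwheel '[[[0.06,-0.87,0],0.116],[[0,0,0],0]]' |grep -w force; done
python3 -m handwheel '[[[0.06,-0.87,0],0.116],[[0,0,0],0]]' |grep -w force
python3 -m handwheel '[[[0.06,-0.87,0],0.116],[[0,0,0],0]]' |grep -w force
python3 -c "
from h import *
c=lev();mark(c)"
```

```text
force: [-1.5, -1.0, -0.1]
force: [-1.1, -1.3, -0.1]
force: [-1.3, -2.2, -0.0]
tcp lever 1.0258182916231608 rad 76.33179283463917 z 0.07152301413370553 yaw lever 1.0187758496006647 F [-1.3 -2.2 -0. ] t 35.2333
mark cw from image right 2.539658082604823 15
```

```bash

python3 -m handwheel '[[[0.06,-0.87,0],0.116],[[0,0,0],0]]' |grep -w force
python3 -m handwheel '[[[0.06,-0.87,0],0.116],[[0,0,0],0]]' |grep -w force
python3 -m handwheel '[[[0.06,-0.87,0],0.116],[[0,0,0],0]]' |grep -w force
python3 -m handwheel '[[[0.03,-0.45,0],0.06],[[0,0,0],0]]' |grep -w force
python3 -c "
from h import *
c=lev();mark(c)"
```

```text
force: [-2.2, -1.5, 0.1]
force: [-2.6, -1.1, 0.1]
force: [-10.1, -15.3, -0.4]
force: [-11.4, -20.9, -1.3]
tcp lever 1.375811982696332 rad 75.28899805468176 z 0.07143481568110994 yaw lever 1.4208637385219762 F [-11.4 -20.9  -1.3] t 35.95
mark cw from image right 2.956446642202016 38
```

Blocked before the lever's own stop, with only 0.8 rad gained: probably the nut's end stop. I'll confirm with one more careful swing.

```bash

python3 -m handwheel '[[[0.05,0.87,0],-0.116],[[0.05,0.87,0],-0.116],[[0.05,0.87,0],-0.116],[[0.05,0.87,0],-0.116],[[0.05,0.87,0],-0.116]]' |grep -w force
python3 -m handwheel '[[[0.05,0.87,0],-0.116],[[0.05,0.87,0],-0.116],[[0.05,0.87,0],-0.116],[[0.05,0.87,0],-0.116],[[0.05,0.87,0],-0.116]]' |grep -w force
python3 -m handwheel '[[[0.05,0.87,0],-0.116],[[0.05,0.87,0],-0.116],[[0.03,0.3,0],-0.06],[[0,0,0],0]]' |grep -w force
python3 -m handwheel '[[[0.06,-0.87,0],0.116],[[0.06,-0.87,0],0.116]]' |grep -w force
python3 -m handwheel '[[[0.06,-0.87,0],0.116],[[0,0,0],0]]' |grep -w force
python3 -c "
from h import *
c=lev();mark(c);cv2.imwrite('pics/t11.png',cv2.resize(c['frame'][125:225,210:310,::-1],None,fx=6,fy=6,interpolation=cv2.INTER_CUBIC))"
```

```text
force: [1.3, 2.2, 0.3]
force: [0.2, 1.1, 0.1]
force: [-0.9, 0.6, -0.2]
force: [10.9, -9.0, -6.0]
force: [14.5, -20.0, -16.2]
tcp lever 0.30010830432300534 rad 74.48344444313284 z 0.07292260590542737 yaw lever 0.32730645664066366 F [ 14.5 -20.  -16.2] t 37.5
```

View pics/t11.png

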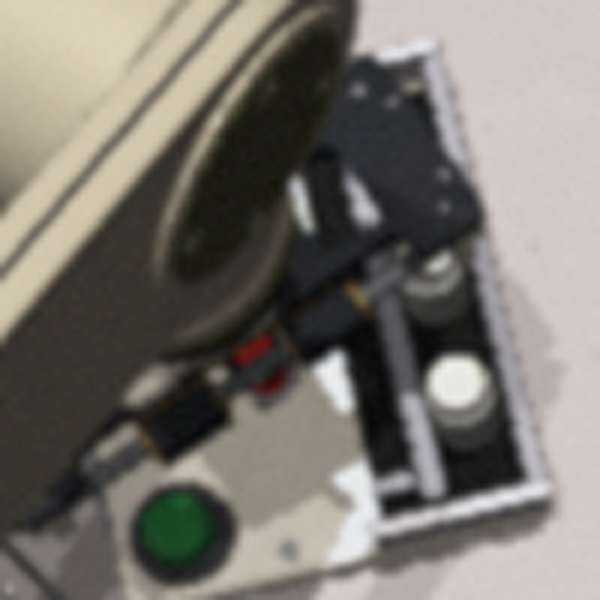

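Blocked hard at lever 0.3, so the clamp is tight; the bar at (410,370) has come up to the vials. Now release the post, rise and take one look.

```bash

python3 -m handwheel '[[[0,0.3,0],0],[[0,0.2,0],0],[[0,0,0],0]]' 2.6 |grep -w force
python3 -m handwheel '[[[0,0,-1.5],0],[[0,0,-2],0],[[0,0,-2],0],[[0,0,-2],0],[[0,0,-1],0]]' 2.6
python3 -m handwheel '[[[-2,-2,0],0],[[-2,-2,0],0],[[0,0,0],0],[[0,0,0],0]]' 0
python3 -c "
from h import *
c=cap('wrist');c=cap('wrist','w12.png');print(c['obs']['eef_pos'],c['obs']['tool_rot'],blobs(c,'green'),proj(c,[.376,-.230,.044]))"
```

```text
force: [4.8, -4.1, 0.5]
t: 38.22
eef_pos: [0.4256, -0.2672, 0.1593]
tool_rot: [179.9, -0.1, 29.5]
force: [1.5, -0.6, 1.3]
width: 0.0261
finger_force: 0.0
t: 38.55
eef_pos: [0.3694, -0.251, 0.1561]
tool_rot: [-180.0, -0.0, 29.4]
force: [0.5, 0.3, 0.1]
width: 0.0038
finger_force: 0.0
[ 0.37027036 -0.25136732  0.15647256] [ 1.79980053e+02 -3.32629407e-02  2.93987360e+01] [([306.0, 174.2], 528, [25, 27])] [306.40374195 178.96063869]
```

View pics/w12.png

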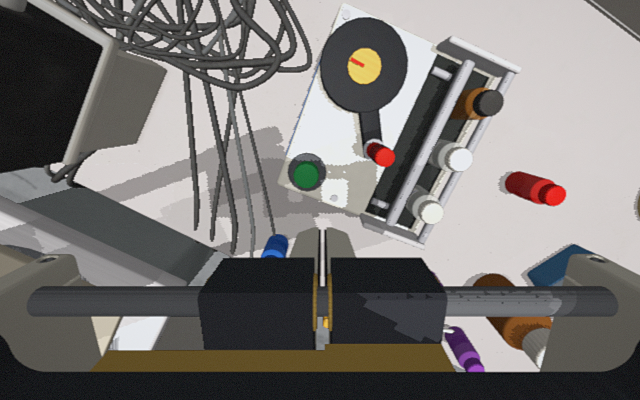

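Wrist view: all three vials stand between bar and rail (caps at (488,102), (456,156), (430,208)); the plunger at (306,174) is where expected. Pressing it.

```bash

python3 -m handwheel '[[[1.5,-1.6,2],0],[[0,0,2.5],0],[[0,0,2.5],0],[[0,0,2.5],0],[[0,0,0.6],0]]'
python3 -m handwheel '[[[0,0,0],0],[[0,0,0],0]]'
python3 -m handwheel '[[[0,0,0.6],0],[[0,0,0.4],0],[[0,0,0.3],0],[[0,0,0],0]]'
```

```text
t: 39.07
eef_pos: [0.374, -0.2283, 0.0516]
tool_rot: [-179.7, 0.1, 29.4]
force: [-0.8, 0.9, -0.1]
width: 0.0004
finger_force: 0.0
t: 39.23
eef_pos: [0.3761, -0.2303, 0.0562]
tool_rot: [-180.0, -0.0, 29.4]
force: [0.6, 0.1, 0.2]
width: 0.0001
finger_force: 0.0
t: 39.57
eef_pos: [0.3762, -0.2306, 0.043]
tool_rot: [179.9, -0.0, 29.3]
force: [-0.8, -0.3, 2.6]
width: 0.0004
finger_force: 1.3
```

```bash

python3 -m handwheel '[[[0,0,0.4],0],[[0,0,0.4],0],[[0,0,0.4],0],[[0,0,0],0]]'
python3 -m handwheel '[[[0,0,0.2],0],[[0,0,0],0]]'
python3 -m handwheel '[[[0,0,0.2],0],[[0,0,0],0],[[0,0,0],0]]'
```

```text
t: 39.9
eef_pos: [0.3763, -0.2307, 0.0309]
tool_rot: [179.9, -0.0, 29.3]
force: [0.8, 0.9, 7.2]
width: 0.0005
finger_force: 3.8
t: 40.07
eef_pos: [0.3764, -0.2308, 0.0302]
tool_rot: [179.9, -0.0, 29.3]
force: [-2.9, 2.8, 17.1]
width: 0.0007
finger_force: 7.7
t: 40.32
eef_pos: [0.3766, -0.231, 0.0299]
tool_rot: [179.9, -0.0, 29.3]
force: [-11.9, 8.2, 38.3]
width: 0.0004
finger_force: 18.6
```

Fully down (stiff stop at z=0.030). Let it spring back and check.

```bash

python3 -m handwheel '[[[0,0,-1],0],[[0,0,-2],0],[[0,0,-3],0],[[0,0,-3],0],[[0,0,-3],0]]'
python3 -m handwheel '[[[-4,0,-1],0],[[-4,0,-1],0],[[-2,0,0],0],[[0,0,0],0]]'
python3 -c "
from h import *
c=cap('top');mark(c);print(blobs(c,'green'));a=c['frame'][125:260,205:400,::-1];a=cv2.resize(a,None,fx=4,fy=4,interpolation=cv2.INTER_CUBIC);cv2.imwrite('pics/t13.png',a)"
```

```text
t: 40.73
eef_pos: [0.3749, -0.2296, 0.1471]
tool_rot: [-179.9, 0.0, 29.3]
force: [0.6, -0.2, 0.2]
width: 0.0005
finger_force: 0.0
t: 41.07
eef_pos: [0.286, -0.2808, 0.1671]
tool_rot: [179.9, 0.1, 29.2]
force: [-0.0, 0.5, -0.9]
width: 0.0003
finger_force: 0.0
[]
```

View pics/t13.png

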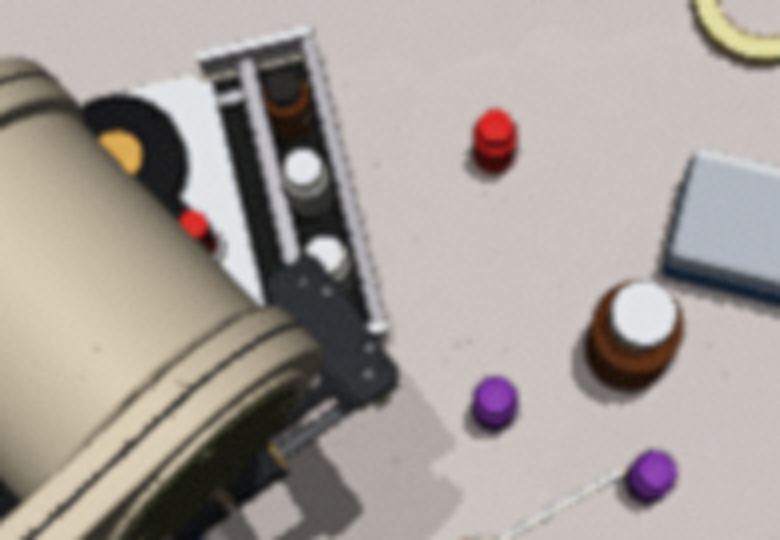

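Top view: all three vials stand between bar and rail, and the bystanders are unmoved. One numeric check that no third white vial is hiding near the grey box (a pale patch in the first side view).

```bash
python3 - <<'E'
from h import *
s=cap('side');t=cap('top')
for p in((82,100),(82,108)):
    for z in(.055,.1,.2):
        X=ray(s,*p,z); print(p,z,X.round(3),proj(t,X).round())
im=cv2.imread('pics/side1.png'); print(im[88:128:4,74:92:3].tolist())
o=readout.get_obs(); print(o['t'],o['width'],o['force'])
E
```

```text
(82, 100) 0.055 [0.497 0.36  0.055] [-25. 188.]
(82, 100) 0.1 [0.453 0.292 0.1  ] [ -9. 199.]
(82, 100) 0.2 [0.356 0.139 0.2  ] [ 35. 229.]
(82, 108) 0.055 [0.467 0.33  0.055] [-13. 199.]
(82, 108) 0.1 [0.425 0.263 0.1  ] [  4. 210.]
(82, 108) 0.2 [0.332 0.115 0.2  ] [ 47. 239.]
[[[140, 143, 149], [140, 141, 147], [139, 142, 147], [140, 141, 148], [142, 143, 149], [134, 136, 136]], [[138, 139, 146], [140, 141, 147], [135, 137, 142], [126, 129, 129], [129, 131, 132], [129, 132, 132]], [[178, 181, 178], [97, 103, 104], [125, 131, 132], [129, 132, 133], [130, 132, 134], [129, 133, 133]], [[149, 150, 156], [73, 78, 81], [65, 70, 73], [65, 69, 72], [75, 81, 84], [116, 122, 125]], [[139, 140, 147], [173, 178, 182], [115, 116, 115], [65, 71, 74], [67, 72, 75], [68, 73, 75]], [[141, 143, 150], [155, 160, 163], [176, 176, 175], [61, 65, 69], [67, 72, 75], [68, 74, 77]], [[140, 141, 147], [121, 123, 128], [104, 107, 110], [107, 110, 113], [64, 69, 72], [66, 72, 75]], [[141, 141, 149], [143, 144, 149], [71, 76, 78], [89, 92, 94], [72, 77, 80], [67, 72, 75]], [[141, 142, 149], [141, 143, 149], [148, 150, 157], [86, 88, 91], [88, 92, 94], [64, 70, 73]], [[143, 143, 149], [141, 143, 150], [97, 99, 102], [78, 80, 83], [83, 86, 88], [40, 41, 41]]]
41.2167 0.0005630539553231075 [0.7199156  0.8741255  0.62530428]
```

```bash
python3 - <<'E'
from h import *
c=optics.capture('wrist')
T=np.eye(4); T[:3,:3]=Ro.from_euler('xyz',[-179.92,0,159.73],degrees=True).as_matrix(); T[:3,3]=[.2077,.5625,.2178]
M=np.linalg.inv(T@np.array(c['mount'])); c['R'],c['t']=M[:3,:3],M[:3,3]
for X in([.497,.36,.055],[.467,.33,.055],[.51,.39,.03],[.425,.263,.1]): print(X,proj(c,X).round())
c['frame']=cv2.imread('pics/wrist1.png')[:,:,::-1]
for b in blobs(c,'white',None,30): print(b,ray(c,*b[0],.055).round(3))
s=cap('side'); s['frame']=cv2.imread('pics/side1.png')[:,:,::-1]
g=cv2.cvtColor(s['frame'],cv2.COLOR_RGB2GRAY); print(g[84:132:2,66:90])
E
```

```text
[0.497, 0.36, 0.055] [263. 402.]
[0.467, 0.33, 0.055] [237. 393.]
[0.51, 0.39, 0.03] [287. 388.]
[0.425, 0.263, 0.1] [168. 415.]
([429.6, 215.4], 26461, [364, 164]) [0.292 0.672 0.055]
([15.4, 213.4], 1974, [47, 85]) [0.114 0.196 0.055]
([335.3, 191.6], 78, [9, 11]) [0.224 0.573 0.055]
([253.0, 218.2], 46, [14, 6]) [0.22  0.467 0.055]
([182.9, 253.3], 1221, [72, 50]) [0.233 0.363 0.055]
([393.8, 262.5], 89, [12, 13]) [0.339 0.612 0.055]
([321.3, 333.2], 6079, [256, 54]) [0.41  0.486 0.055]
([221.6, 369.5], 65, [36, 3]) [0.419 0.328 0.055]
[[ 86  80 151 153 151 148 146 144 142 142 143 144 144 144 144 144 143 142
  144 144 143 142 143 143]
 [146 143 143 143 143 143 142 143 142 144 142 144 142 144 144 144 143 143
  144 143 144 144 144 145]
 [143 143 143 145 143 144 145 144 144 141 143 143 144 145 143 144 144 143
  144 146 145 140 144 136]
 [145 143 144 144 145 145 143 143 143 144 145 144 143 144 143 145 144 144
  145 108 132 133 133 132]
 [142 144 142 143 142 143 142 143 141 142 140 143 144 148 138 146 120 129
  131 133 131 132 132 132]
 [143 144 144 143 142 143 144 142 141 154 167 176 
[... 1169 characters left out ...]
42 145 143 144 145 143 145 148 145 144 146 146 151 126  79  75  83
   90  85  85  71  70  70]
 [145 143 143 145 144 144 144 145 144 144 145 145 144 146 152 126  90  89
   89  90  92  95  74  70]
 [145 146 145 145 143 146 143 145 143 145 143 144 145 151  83  78  85  90
   90  93  91  94  96  72]
 [143 146 145 145 143 144 145 144 145 146 145 145 145 150 100  78  80  81
   89  87  86  89  97  41]
 [144 144 144 144 143 143 144 145 145 145 144 144 144 145 147 149 153 157
  100  92 155 172  59   9]
 [144 144 142 145 145 144 144 143 145 144 145 144 144 145 144 145 144 144
  146 147 160  49  10  15]
 [145 145 144 145 144 146 144 143 144 145 144 143 145 145 146 146 144 146
  147 153 153  48   9   7]]
```

The pale patch is an irregular, slanted part along the edge of the grey instrument. It isn't a vial, so the third vial is absent.

```bash
python3 -c "
from workcell import ticket
print(ticket.hand_in())"
```

```text
the job is handed in; nothing more can be done
None
```

Handed in at about 41 s: both white-capped vials found stand beside the brown one, the clamp is at its end stop, and the plunger was pressed fully down and released, though the arm hid it in the last picture so I did not see it come back up; I viewed 15 pictures, one over the limit of 14.

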